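# Caliper a microscope draw tube

## Robot

A 6-joint arm with a two-finger parallel gripper is mounted at the origin on the work surface. World frame = base frame: x ahead of the robot, y to its left, z up, the work surface at z = 0. Lengths are in m, angles in degrees, forces in N, time in s.
With the tool pointing down it reaches from about 0.25 to 0.725 m from the base axis. Payload 9.7 kg.
Tool frame: the origin (TCP) lies at the very end of the fingers, on their centre line; the grasp point (between the pads) lies 19 mm behind it; z points along the fingers, y is the line along which they close (so a half turn about z gives the same grasp; the last joint's range is limited). The gripper opens to 85 mm and grips with 20 to 120 N. Pads are 22 mm wide; open, the fingers measure 114 mm over their backs; the gripper's body (76 mm by 85 mm) begins 54 mm behind the grasp point. The pads swing forward as they close: fully open they stand 13 mm farther back than shut.
Start: joints at [66.234, 4.979, 10.078, 95.1, 0, 90], TCP at [0.222, 0.503, 0.206] pointing down, gripper open.
Joint ranges: [-179.16, 179.16], [-48.56, 103.87], [-65.8, 70.77], [-126.05, 130.52], [-82.76, 87.17], [-180, 180]. Speed limits (degrees/s): [127.2, 127.2, 147.25, 180, 180, 180].

## Interface

Orientations are given as [roll, pitch, yaw] about the fixed x, y, z axes, in that order (R = Rz(yaw) Ry(pitch) Rx(roll)).
In Python, from workcell import bot, viewer, finder gives the robot as it stands. The module is installed in compiled form; this text tells all that it offers.
- The arm moves only by the shell command python3 -m inch 'ROWS' [FORCE]. ROWS is JSON, a list that holds one entry, the list of rows, each a list of 7 numbers: the opening in per cent of the stroke, from 0 (shut) to 100 (fully open), then the shift along the tool's x, y, z in mm, then the turn, a rotation vector about the tool's x, y, z in degrees. In form: [[[grip, tx, ty, tz, ax, ay, az], ...]]. A call has 1 to 8 rows; each row shifts and turns the commanded pose from where the row before left it, along the tool's axes as they then stand; what a row does not reach is not made up. A row lasts 1/8 s, in which the tool goes at most 62.5 mm and 10.7 degrees, less where a joint would pass 70% of its speed; a pose out of reach is approached as far as the arm can. A call with a gripper value outside its range is refused whole. The fingers move at their own pace and stop on an object; FORCE is the grip in N (left out, the last holds). Time passes only in rows, so rows that do not move let the fingers close. It gives the time, the measured TCP pose, the force, the opening and the grip force at its end, in the units of the state.
- bot.get_obs(): the state, without advancing time (a new reading comes with each control period).
- viewer.camera(name): name is "scene" or "top" or "wrist"; returns a dict with "pixels" (400x640x3 uint8, red, green, blue), "vfov" (degrees; the focal length in pixels is half the picture's height over the tangent of half this angle, whatever the lens; pixels are square), "cx", "cy" (the principal point, pixels), "k1" (the pictures are not rectified: a ray, as slopes to the right and down, at radius r is drawn at 1 + k1 r^2 times it, then the intrinsics apply), "R" (3x3) and "t" (3): a world point X has camera coordinates R X + t. Camera axes: x right, y down, z forward; pixel columns grow to the right and rows downward; lengths in m; the calibration is good to about 2 mm. A picture is of the moment at which its call begins. There is no depth.
- bot.job_done(): hands the job in; it is judged then, once.
Trained networks look in the newest picture that a camera, given by its name, has taken for a name from the list of things; names that differ only in an ending like _2 or _b are one class to them, and where a whole thing is asked for, a point or a joint stands for the part that bears it (a point fixed in the world has none). Each returns a list of dicts, best first, with "conf" (0 to 1); they miss things now and then, are a little off and sometimes report something else, mostly with a low value. They report only what shows in the picture. A call takes as long as a camera call. They do not tell look-alikes from the thing itself.
- finder.outline_of(camera, thing): "pixels" (400x640 bool, what is visible of it) and "extent" ([centre column, centre row, width, height] in pixels, round what is visible of it).
- finder.mark_of(camera, thing): "position" ([column, row] in pixels: a listed point, or the origin of a listed thing).
The state is a dict: "time": time; "q": joint angles; "qd": joint speeds; "joint_efforts": joint torques, N m; "ee_pos": TCP position; "tcp_rot": TCP orientation; "wrist_force": force on the tool from outside, world axes, zero at the start; "torque": the same for the moment, N m; "opening": finger opening in m; "grasp_force": force on a finger pad.
Only numpy, scipy, OpenCV 4.12 (cv2) and the standard library are available. Lean on these libraries where they do the work, as an engineer would, in place of code of your own. Each camera call takes 0.05 s, during which the arm holds its last target. There are 200 camera calls.

## Task

Measure the microscope draw tube that stands upright in the metal fixture: carry the big caliper from its wooden rest by its beam and lay it flat on the fixture's two blocks with its open jaws either side of the tube, and let go. Then take it again by its two upright finger posts and squeeze them together with a light grip until both jaws bear firmly on the tube, and let go, leaving the caliper lying there shut on the tube. Do not crush the tube, and leave the other things on the bench where they are.

Things in the scene. Friction and masses are not known exactly. Their poses are not given: they have to be found in the camera images.
- caliper: the whole loose caliper, plain steel, 0.46 kg give or take a third. Axes: x along the beam towards its tail, y the way the jaws point, z up. Origin: on the beam's axis, at the underside, level with the fixed jaw's measuring face. The beam reaches from x = -14 to 186 mm, 16 mm wide, 14 mm thick. The jaws reach to y = 58 mm, short stub jaws to y = -26 mm; all 14 mm thick
- beam_grip (a point): point on the caliper's beam where it is best taken and carried: on the beam's axis, half-way up (7 mm above the underside), at x = 98 mm of the caliper; axes as the caliper's. It balances about 20 mm ahead of (-x from) this point
- rest: wooden rest, 240 x 100 mm, on which the caliper lies at the start, on two blocks whose tops are 40 mm above the table. Under the beam's grip point is a gap between the blocks, 100 mm long and 30 mm deep, so fingers can reach past the beam's underside. Origin: centre of its underside
- fixed_jaw: the caliper's fixed jaw, rigid with the beam; same origin and axes as the caliper. It ends in a flat measuring face looking to +x
- sliding_jaw (a joint): opening of the jaws, the distance between the two measuring faces in m: 0 = shut empty, 0.026 = shut on the tube, at most 0.1; 0.040 to 0.046 at the start. The jaw stays where it is left; it drags with about 1.2 N. The dark slide that carries it reaches 28 mm from its measuring face towards the tail and 16 mm above the underside
- fixed_post (a point): point on the upright finger post of the fixed jaw, mid-thickness, 38 mm above the caliper's underside. The post stands on the beam's axis, 8 mm thick along the beam (inner side flush with the measuring face), 16 mm wide, its top 48 mm above the underside; the beam's top is at 14 mm
- sliding_post (a point): the same point on the like post of the sliding jaw. Over their outer sides the two posts measure the jaw opening plus 16 mm; pressing the outer sides together shuts the jaws
- fixture: fixed metal fixture, a 240 x 100 mm grey base with two aluminium blocks, flat tops 40 mm above the table: a main block, out of which the tube rises, and a tail block. Origin: centre of its underside; x from the main towards the tail block, y from the beam's place towards the tube, z up. From the origin: main block x -115 to -17, y -38 to 42 mm; tail block x 63 to 93, y -38 to -2 mm
- tube_foot (a point): foot of the tube, on its axis at block-top level; axes as the fixture's. The caliper lies well with its x along this x, the beam's axis 32 mm to the -y side of this point and the fixed jaw's face about 22 mm to the -x side while open; the beam's grip point then lies over the gap between the blocks, 80 mm long, 30 mm deep, with room for fingers
- draw_tube: the black draw tube to be measured: upright, fixed, 26 mm in diameter, rising 51 mm above the block tops. Origin: on its axis at block-top level. It is thin-walled: squeezing the posts with 20 to 35 N is right, over 50 N crushes it
- objective: bystander: steel microscope objective standing upright, 29 mm across, 58 mm tall; origin under its centre
- reagent: bystander: clear bottle with a blue cap, 70 mm across, 140 mm tall; origin under its centre
- flask: bystander: conical glass flask, 84 mm across, 130 mm tall; origin under its centre
- petri: bystander: glass dish, 90 mm across, 18 mm tall; origin under its centre
- slide_box: bystander: flat wooden slide box 90 x 170 x 30 mm; origin under its centre
- beaker: bystander: glass beaker, 68 mm across, 90 mm tall; origin under its centre
- eyepiece: bystander: black eyepiece standing upright, 36 mm across, 60 mm tall; origin under its centre
Things that resemble listed ones, but are neither listed nor needed, are in the scene too. What is shaped like the caliper but red or turquoise is not meant.

How it is judged (in metres and radians):
On the way, in this order (a step that is already met when the one before it is completed fails the run):
1. the caliper lies flat on the fixture's blocks, its jaws open by more than 34 mm either side of the tube, and is let go (height (world z) of fixed_jaw between 0.0375 and 0.0435 m and angle between fixed_jaw's own z axis and vertical below 0.06 rad and y of tube_foot in the frame of fixed_jaw between 0.015 and 0.054 m and value of joint sliding_jaw above 0.034 m and x of tube_foot in the frame of fixed_jaw between 0.01 and 0.036 m and contact force between each of fixed_jaw, caliper and the fingers below 0.1 N and linear speed of fixed_jaw below 0.01 m/s and angular speed of fixed_jaw below 0.1 rad/s), for 0.3 s.
2. the jaws are shut on the tube (opening under 27.5 mm) and together press on it with more than 4 N (y of tube_foot in the frame of fixed_jaw between 0.015 and 0.054 m and value of joint sliding_jaw below 0.0275 m and contact force between caliper and draw_tube above 4 N), for 0.3 s.
At the end, for the whole second after the job is handed in: the caliper lies flat and at rest on the fixture's blocks (underside 37.5 to 43.5 mm above the table, tilt under 0.06 rad), the tube's axis 15 to 54 mm from the beam's axis between the jaws, the jaws shut on the tube (opening 24.5 to 27.5 mm) (height (world z) of fixed_jaw between 0.0375 and 0.0435 m and angle between fixed_jaw's own z axis and vertical below 0.06 rad and y of tube_foot in the frame of fixed_jaw between 0.015 and 0.054 m and value of joint sliding_jaw between 0.0245 and 0.0275 m and x of tube_foot in the frame of fixed_jaw between 0.011 and 0.0155 m and linear speed of fixed_jaw below 0.01 m/s and angular speed of fixed_jaw below 0.1 rad/s); the robot touches nothing.
It fails at once if the draw tube is crushed: the two jaws together press on it with more than 100 N (contact force between caliper and draw_tube above 100 N).
It fails at once if a bystander is moved by more than 30 mm (distance of any of objective, reagent, flask, petri, slide_box, beaker, eyepiece from where it was at the start of the episode above 0.03 m).
It also fails if it takes over 54 s, if anything falls off the work surface, if the arm or the gripper's body presses on something with over 40 N, if the wrist force passes 120 N, or if a joint passes its speed limit or range.

## Working session

There is one attempt and no reset: what is moved stays moved. The work goes in short steps, Python scripts to look and compute and a shell command to move; the robot and the scene stay as the last step left them, time stands still between calls to the robot, and variables do not carry over. Pictures are saved under pics/ and viewed, at most 10 in all, crops included, and the job is handed in when it is done.

```bash
mkdir -p pics
cat > h.py <<'E'
import numpy as np, cv2
from workcell import bot, viewer, finder
from scipy.spatial.transform import Rotation as Ro
def K(c):
    f=200/np.tan(np.radians(c["vfov"])/2); return f
def ray(c,px):
    f=K(c); d=np.array([(px[0]-c["cx"])/f,(px[1]-c["cy"])/f]); u=d.copy()
    for _ in range(30): u=d/(1+c["k1"]*(u@u))
    R=np.array(c["R"]);t=np.array(c["t"]); return -R.T@t, R.T@np.array([u[0],u[1],1.])
def atz(c,px,z):
    o,d=ray(c,px); return o+d*(z-o[2])/d[2]
def tri(obs):
    A=np.zeros((3,3));b=np.zeros(3)
    for c,p in obs:
        o,d=ray(c,p); d/=np.linalg.norm(d); M=np.eye(3)-np.outer(d,d); A+=M;b+=M@o
    return np.linalg.solve(A,b)
def proj(c,X):
    X=np.array(c["R"])@np.array(X)+np.array(c["t"]); u=X[:2]/X[2]; u=u*(1+c["k1"]*(u@u)); return u*K(c)+[c["cx"],c["cy"]]
def save(c,n,box=None,s=1):
    im=c["pixels"][:,:,::-1]
    if box: im=im[box[1]:box[3],box[0]:box[2]]
    cv2.imwrite("pics/"+n,cv2.resize(im,None,fx=s,fy=s,interpolation=cv2.INTER_CUBIC))
E
python3 - <<'E'
from h import *
C={n:viewer.camera(n) for n in("top","scene","wrist")}
im=np.vstack([C[n]["pixels"] for n in("top","scene")])
for n in C: save(C[n],n+"0.png")
for n in C:
  for th in("beam_grip","fixed_jaw","fixed_post","sliding_post","tube_foot","draw_tube","rest","fixture"):
    print(n,th,[(np.round(r["position"],1).tolist(),round(r["conf"],2)) for r in finder.mark_of(n,th)])
print(bot.get_obs())
E
```

```text
top beam_grip [([156.7, 248.0], 0.91), ([228.3, 254.7], 0.9), ([378.1, 252.5], 0.67), ([253.6, 207.7], 0.62), ([223.2, 202.0], 0.46)]
top fixed_jaw [([258.0, 254.4], 0.47), ([255.3, 205.7], 0.47), ([226.8, 203.8], 0.44), ([383.0, 223.5], 0.41), ([161.7, 274.7], 0.37)]
top fixed_post [([374.1, 183.0], 0.57), ([224.1, 202.2], 0.52), ([386.0, 223.0], 0.47), ([251.0, 255.9], 0.46), ([162.0, 274.3], 0.45), ([311.3, 153.7], 0.24)]
top sliding_post [([237.2, 206.1], 0.69), ([162.7, 269.7], 0.61), ([383.5, 224.9], 0.59), ([255.9, 254.5], 0.51)]
top tube_foot [([356.5, 181.2], 0.55)]
top draw_tube [([359.6, 182.9], 0.45)]
top rest [([253.7, 202.0], 0.57), ([182.8, 189.3], 0.46)]
top fixture [([374.0, 184.2], 0.63)]
scene beam_grip [([424.7, 217.5], 0.98), ([491.1, 259.6], 0.86), ([312.3, 168.5], 0.84), ([380.0, 220.2], 0.73), ([390.9, 220.0], 0.32)]
scene fixed_jaw [([399.8, 235.5], 0.62), ([288.5, 175.6], 0.61), ([403.0, 210.0], 0.49), ([490.1, 240.6], 0.39), ([343.8, 295.0], 0.36)]
scene fixed_post [([489.2, 230.1], 0.63), ([401.3, 201.8], 0.52), ([401.3, 229.2], 0.5), ([288.9, 169.1], 0.38
[... 637 characters left out ...]
w_tube []
wrist rest []
wrist fixture []
{'time': 1.35, 'q': array([6.62338777e+01, 4.98015907e+00, 1.00787616e+01, 9.50987743e+01,
       1.01932638e-03, 9.00035395e+01]), 'qd': array([0.02260747, 0.06772329, 0.03040536, 0.13433805, 0.06286112,
       0.06125856]), 'joint_efforts': array([-1.46839626e-03, -5.20098495e+01,  4.64862299e+01,  1.55939098e-03,
       -2.13827569e-06,  8.08957488e-07]), 'ee_pos': array([0.22165004, 0.50336747, 0.20617696]), 'tcp_rot': array([-1.79999828e+02, -1.01931576e-03,  1.56230338e+02]), 'wrist_force': array([ 0.48510645, -0.78302019,  0.2125331 ]), 'torque': array([-0.01119555, -0.00063945,  0.03055769]), 'grasp_force': 0.0, 'opening': 0.08521899379576123}
```

View pics/top0.png

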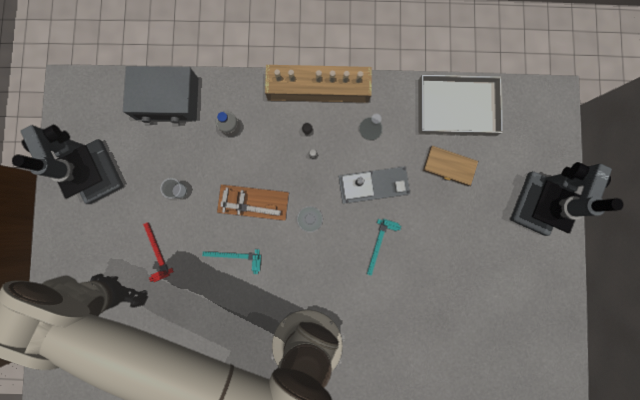

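View pics/scene0.png

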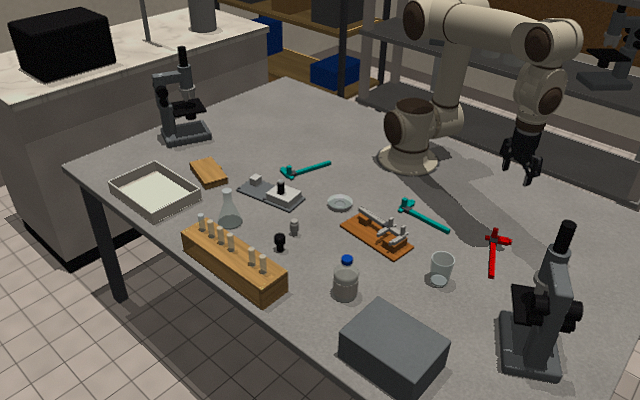

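The top view (arm bottom-left) shows four candidates for the caliper:
- red at (157,252)
- turquoise at (232,257)
- turquoise at (381,245)
- plain steel on the wooden rest at (253,203)

I choose the steel one. The fixture with the tube is at (374,184).

Run:
```python
from h import *
T=viewer.camera("top");S=viewer.camera("scene")
a=cv2.resize(T["pixels"][170:230,205:305],(800,480),interpolation=cv2.INTER_CUBIC)
cv2.imwrite("pics/crop1.png",a[:,:,::-1])
print("grip",tri([(T,(253.6,207.7)),(S,(380,220.2))]),atz(T,(253.6,207.7),.047))
print("fpost",atz(T,(224.1,202.2),.078),"spost",atz(T,(237.2,206.1),.078))
print("tube",atz(T,(356.5,181.2),.04),tri([(T,(356.5,181.2)),(S,(282,193))]))
for n in("rest","fixture"):
  for r in finder.outline_of("top",n)[:2]:
    (c,wh,ang)=cv2.minAreaRect(np.argwhere(r["pixels"])[:,::-1].astype(np.float32))
    b=cv2.boxPoints((c,wh,ang)); print(n,r["conf"],np.round([atz(T,p,0.01)[:2] for p in b],3).tolist())
for th in("objective","reagent","flask","petri","slide_box","beaker","eyepiece"):
  r=finder.mark_of("top",th); print(th,[(np.round(atz(T,x["position"],0)[:2],3).tolist(),round(x["conf"],2)) for x in r[:2]])
```

```text
grip [0.46112053 0.19079009 0.04950125] [0.46315383 0.18855546 0.047     ]
fpost [0.47761924 0.2818093  0.078     ] spost [0.46564054 0.23808994 0.078     ]
tube [ 0.56135122 -0.15840542  0.04      ] [ 0.56041335 -0.15735312  0.04163428]
rest 0.56 [[0.448, 0.322], [0.548, 0.314], [0.525, 0.074], [0.426, 0.083]]
fixture 0.89 [[0.585, -0.097], [0.621, -0.336], [0.524, -0.349], [0.488, -0.111]]
fixture 0.24 [[0.498, 0.525], [0.562, 0.523], [0.556, 0.433], [0.492, 0.435]]
objective [([0.651, -0.006], 0.64)]
reagent [([0.747, 0.282], 0.83)]
flask [([0.755, -0.211], 0.82)]
petri [([0.43, -0.006], 0.65)]
slide_box [([0.628, -0.484], 0.91)]
beaker [([0.514, 0.452], 0.67)]
eyepiece [([0.735, 0.021], 0.46)]
```

View pics/crop1.png

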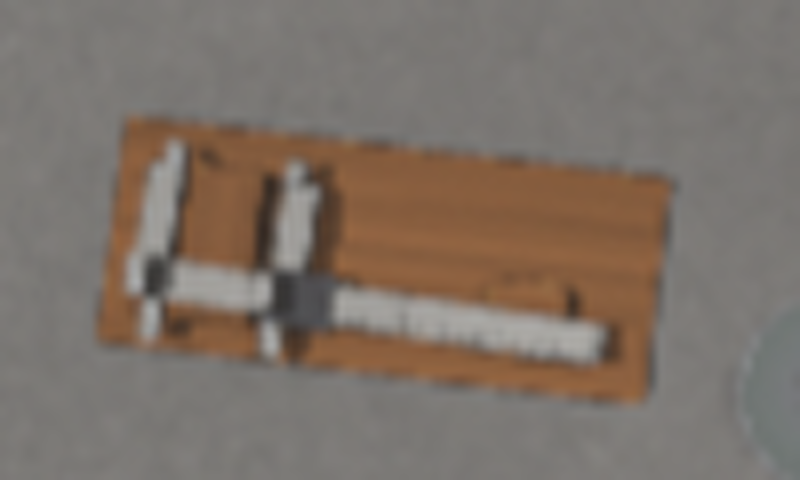

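Steel caliper confirmed: the fixed post is at crop (155,275), the dark slide at (305,300) and the tail at (600,340). I move above the grip point.

```bash
cat >> h.py <<'E'
def delta(pos,xyaw):  # tool-down target: world pos, heading of tool y (deg, mod 180)
    o=bot.get_obs(); R=Ro.from_euler("xyz",o["tcp_rot"],degrees=True)
    d=R.inv().apply(np.array(pos)-o["ee_pos"])*1e3
    y=R.apply([0,1,0]); h=np.degrees(np.arctan2(y[1],y[0])); dh=(xyaw-h+90)%180-90
    z=R.apply([0,0,1]); tilt=R.inv().apply(np.cross(z,[0,0,-1]))*57.3
    print("t",o["time"].round(2) if hasattr(o["time"],"round") else o["time"],"pos",o["ee_pos"].round(4),"head",h.round(2),"tool d mm",d.round(1),"turn z",-dh.round(2),"tilt fix",tilt.round(2))
E
python3 -m inch '[[[100,-43,-24,0,0,0,0],[100,-43,-24,0,0,0,0],[100,-43,-24,0,0,0,0],[100,-43,-24,0,0,0,0],[100,-43,-24,0,0,0,0],[100,-43,-24,0,0,0,0],[100,-43,-24,0,0,0,0],[100,-43,-24,0,0,0,0]]]' && python3 -m inch '[[[100,0,0,0,0,0,10.5],[100,0,0,0,0,0,10.5],[100,0,0,0,0,0,10.5],[100,0,0,0,0,0,10.5],[100,0,0,0,0,0,10.5],[100,0,0,0,0,0,10.5],[100,0,0,0,0,0,10.5],[100,0,0,0,0,0,0]]]'
cat > look.py <<'E'
from h import *
import sys
c=viewer.camera("wrist"); save(c,sys.argv[1])
for th in sys.argv[3:]:
  for r in finder.mark_of("wrist",th)[:2]:
    z={"beam_grip":.047,"fixed_post":.078,"sliding_post":.078,"fixed_jaw":.04,"tube_foot":.04,"fixture":0,"rest":0}[th]+float(sys.argv[2])
    print(th,np.round(r["position"],1),round(r["conf"],2),atz(c,r["position"],z).round(4))
E
python3 look.py w1.png 0 beam_grip fixed_post sliding_post fixed_jaw
python3 -c "
from h import *
delta((.462,.19,.2),-8)"
```

```text
time: 2.9
ee_pos: [0.4599, 0.1876, 0.2063]
tcp_rot: [180.0, 0.0, 156.2]
wrist_force: [1.5, 0.9, -0.0]
opening: 0.0853
grasp_force: 0.0
time: 3.9
ee_pos: [0.4591, 0.189, 0.2062]
tcp_rot: [180.0, 0.0, 82.8]
wrist_force: [0.1, -0.3, 0.6]
opening: 0.0855
grasp_force: 0.0
beam_grip [322.  170.6] 0.95 [0.4604 0.1901 0.047 ]
beam_grip [159.7 101.4] 0.9 [0.3137 0.2774 0.047 ]
fixed_post [319.8  62.1] 0.88 [0.4709 0.2908 0.078 ]
fixed_post [174.6 198. ] 0.86 [0.3179 0.1884 0.078 ]
sliding_post [172.  191.4] 0.96 [0.3171 0.1951 0.078 ]
sliding_post [320.9 132.7] 0.76 [0.4645 0.2323 0.078 ]
fixed_jaw [318.5  70.8] 0.85 [0.469  0.2861 0.04  ]
t 4.15 pos [0.4591 0.189  0.2062] head -7.13 tool d mm [1.4 2.8 6.2] turn z 0.87 tilt fix [-0.  0.  0.]
```

View pics/w1.png

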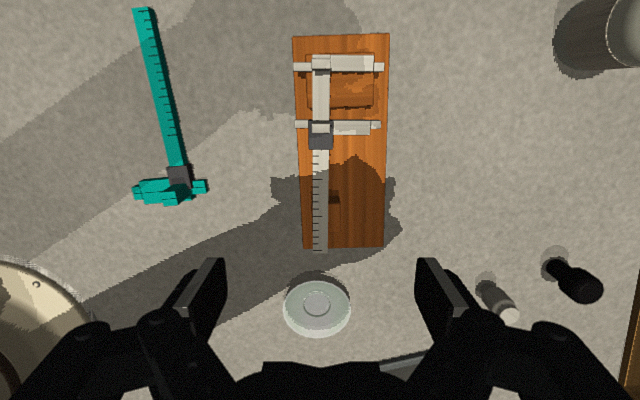

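The wrist view shows the caliper on its rest: fixed post (320,62), slide (320,135), grip point (322,171) and tail (320,248). The post-to-grip distance is 101 mm against an expected 102. I grasp the beam.

```bash
python3 -m inch '[[[100,1,1,40,0,0,-1],[100,0,0,45,0,0,0],[100,0,0,45,0,0,0],[100,0,0,30,0,0,0],[100,0,0,18,0,0,0],[100,0,0,0,0,0,0],[100,0,0,0,0,0,0]]]' && python3 -m inch '[[[0,0,0,0,0,0,0],[0,0,0,0,0,0,0],[0,0,0,0,0,0,0],[0,0,0,0,0,0,0],[0,0,0,0,0,0,0],[0,0,0,0,0,0,0]]]' 60
```

```text
time: 5.03
ee_pos: [0.461, 0.1902, 0.0296]
tcp_rot: [179.9, -0.0, 83.8]
wrist_force: [0.6, 0.2, -0.1]
opening: 0.0857
grasp_force: 0.0
time: 5.78
ee_pos: [0.461, 0.1901, 0.0291]
tcp_rot: [179.9, -0.0, 83.7]
wrist_force: [0.1, 0.0, -0.4]
opening: 0.0001
grasp_force: 0.0
```

```bash
python3 look.py w2.png 0 beam_grip fixed_post sliding_post
python3 - <<'E'
from h import *
S=viewer.camera("scene");T=viewer.camera("top")
a=cv2.resize(S["pixels"][150:290,300:500],(800,560),interpolation=cv2.INTER_CUBIC)
b=cv2.imread("pics/w2.png"); a=a[:,:,::-1]
cv2.imwrite("pics/m2.png",np.hstack([cv2.resize(a,(400,280)),cv2.resize(b,(400,280))]))
print(bot.get_obs())
E
```

```text
beam_grip [ 15.4 107.4] 0.73 [0.334  0.2769 0.047 ]
beam_grip [312.7 259. ] 0.63 [0.4561 0.1874 0.047 ]
fixed_post [319.3  25.6] 0.93 [0.4709 0.2897 0.078 ]
fixed_post [ 34.4 295. ] 0.57 [0.3393 0.2004 0.078 ]
sliding_post [319.7 180.1] 0.86 [0.4653 0.2374 0.078 ]
{'time': 6.075, 'q': array([ 2.24168028e+01, -1.80915250e+00, -1.64852258e+01,  7.52210043e+01,
       -1.24516090e-02,  1.18683924e+02]), 'qd': array([ 0.02065554,  0.02961338, -0.04818782,  0.1008238 ,  0.02612132,
       -0.02442771]), 'joint_efforts': array([ 4.99139540e-01, -4.08048534e+01,  4.23061252e+01,  3.93676283e-01,
        2.86043342e-01, -1.08800399e-03]), 'ee_pos': array([0.46092369, 0.19006429, 0.02897347]), 'tcp_rot': array([ 1.79903732e+02, -3.84768660e-02,  8.37329000e+01]), 'wrist_force': array([ 1.94847988, -0.20081721,  7.15851995]), 'torque': array([-0.16831787, -0.21307294, -0.01920233]), 'grasp_force': 3.389243770216126, 'opening': -2.766563655804541e-05}
```

View pics/m2.png

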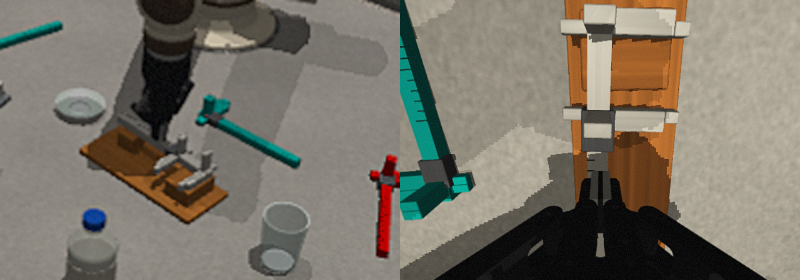

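```bash
python3 -m inch '[[[0,0,0,0,0,0,0],[0,0,0,0,0,0,0]]]'
python3 - <<'E'
from h import *
c=viewer.camera("wrist");s=viewer.camera("scene")
a=cv2.resize(c["pixels"][200:400,220:420],(600,600),interpolation=cv2.INTER_CUBIC)
b=cv2.resize(s["pixels"][190:260,355:425],(600,600),interpolation=cv2.INTER_CUBIC)
cv2.imwrite("pics/m3.png",cv2.resize(np.hstack([a,b])[:,:,::-1],(800,400)))
E
```

```text
time: 6.32
ee_pos: [0.4609, 0.19, 0.0289]
tcp_rot: [179.9, -0.0, 83.7]
wrist_force: [0.8, -0.3, 7.7]
opening: 0.0001
grasp_force: 3.4
```

View pics/m3.png

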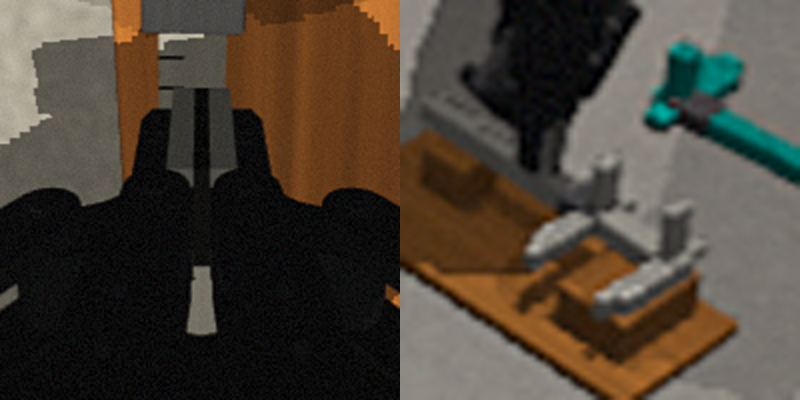

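Run:
```python
from h import *
c=viewer.camera("wrist");s=viewer.camera("scene")
o=bot.get_obs();R=Ro.from_euler("xyz",o["tcp_rot"],degrees=True)
for n,v in dict(tcp=(0,0,0),tcp_far=(.011,0,0),tcp_fr_y=(.011,.008,0),gp=(0,0,-.019),gpx=(.011,0,-.019),up38=(.011,0,-.038),cam_ref=(.011,.008,-.038)).items():
    X=o["ee_pos"]+R.apply(v); print(n,X.round(3),proj(c,X).round(1),"scene",proj(s,X).round(1))
print("cam",(-np.array(c["R"]).T@c["t"]).round(3), "fwd",np.array(c["R"])[2].round(2))
# beam: model at heading -96 from fixed post
h=np.radians(-96);ux=np.array([np.cos(h),np.sin(h),0]);uy=np.array([-ux[1],ux[0],0])
O=np.array([.4709,.2905,.04])+ux*.004
for x in(0,75,87,98,109,186):
  for y in(-8,8): 
    X=O+ux*x/1e3+uy*y/1e3+[0,0,.014]; print("beam",x,y,X.round(3),proj(c,X).round(1),"scene",proj(s,X).round(1))
# triangulate posts wrist+scene
for r in finder.mark_of("scene","fixed_post")[:5]: print(r["position"],r["conf"])
print(proj(s,O+ux*-.004+[0,0,.038]))
```

```text
tcp [0.461 0.19  0.029] [321.4 238.5] scene [378.3 225. ]
tcp_far [0.462 0.201 0.029] [321.4 220.5] scene [380.8 226.6]
tcp_fr_y [0.47  0.2   0.029] [335.7 220.5] scene [379.2 227.6]
gp [0.461 0.19  0.048] [321.5 254.5] scene [378.8 220.4]
gpx [0.462 0.201 0.048] [321.5 234.9] scene [381.3 222. ]
up38 [0.462 0.201 0.067] [321.7 252.8] scene [381.8 217.4]
cam_ref [0.47  0.2   0.067] [339.6 252.8] scene [380.1 218.4]
cam [0.469 0.27  0.198] fwd [-0.03 -0.31 -0.95]
beam 0 -8 [0.463 0.287 0.054] [299.6  45.8] scene [403.6 232.2]
beam 0 8 [0.478 0.286 0.054] [339.4  45.6] scene [400.3 234.3]
beam 75 -8 [0.455 0.213 0.054] [303.4 219.2] scene [385.8 221.1]
beam 75 8 [0.471 0.211 0.054] [337.2 219. ] scene [382.5 223.1]
beam 87 -8 [0.453 0.201 0.054] [303.9 242.1] scene [383.  219.3]
beam 87 8 [0.469 0.199 0.054] [336.9 242. ] scene [379.7 221.3]
beam 98 -8 [0.452 0.19  0.054] [304.3 262.3] scene [380.5 217.8]
beam 98 8 [0.468 0.188 0.054] [336.6 262.2] scene [377.2 219.8]
beam 109 -8 [0.451 0.179 0.054] [304.7 281.6] scene [378.  216.2]
beam 109 8 [0.467 0.177 0.054] [336.4 281.5] scene [374.7 218.2]
beam 186 -8 [0.443 0.102 0.054] [307.2 397.8] scene [361.1 205.6]
beam 186 8 [0.459 0.101 0.054] [334.9 397.7] scene [357.8 207.5]
[404.4, 229.6] 0.59
[295.4, 234.7] 0.53
[206.9, 171.8] 0.53
[493.6, 230.0] 0.51
[291.4, 167.9] 0.48
[403.74569108 227.89269526]
```

The reported TCP is at 0.029 m, but both views put the closed fingertips on the beam's top, at about 0.054 m. The real tips are therefore about 25 mm behind the nominal TCP. The caliper hasn't moved, so I lift, open and go 25 mm deeper.

```bash
python3 -m inch '[[[0,0,0,-20,0,0,0],[100,0,0,-10,0,0,0],[100,0,0,0,0,0,0],[100,0,0,0,0,0,0],[100,0,0,0,0,0,0],[100,0,0,0,0,0,0]]]' && python3 -m inch '[[[100,0,0,25,0,0,0],[100,0,0,15,0,0,0],[100,0,0,10,0,0,0],[100,0,0,5,0,0,0],[100,0,0,0,0,0,0]]]' && python3 -m inch '[[[0,0,0,0,0,0,0],[0,0,0,0,0,0,0],[0,0,0,0,0,0,0],[0,0,0,0,0,0,0],[0,0,0,0,0,0,0],[0,0,0,0,0,0,0]]]' 60
```

```text
time: 7.32
ee_pos: [0.46, 0.1898, 0.0578]
tcp_rot: [-180.0, 0.0, 83.7]
wrist_force: [0.5, 0.4, -1.1]
opening: 0.0853
grasp_force: 0.0
time: 7.95
ee_pos: [0.4602, 0.1899, 0.0032]
tcp_rot: [-180.0, 0.0, 83.7]
wrist_force: [0.4, 0.8, -0.1]
opening: 0.0852
grasp_force: 0.0
time: 8.7
ee_pos: [0.4603, 0.1899, 0.0035]
tcp_rot: [180.0, -0.0, 83.7]
wrist_force: [-1.4, -0.7, 4.8]
opening: 0.0145
grasp_force: 59.5
```

Gripped at 60 N. I lift and look.

```bash
python3 -m inch '[[[0,0,0,-15,0,0,0],[0,0,0,-25,0,0,0],[0,0,0,-40,0,0,0],[0,0,0,-40,0,0,0],[0,0,0,0,0,0,0],[0,0,0,0,0,0,0]]]' 70
python3 - <<'E'
from h import *
c=viewer.camera("wrist");s=viewer.camera("scene");save(c,"w4.png")
o=bot.get_obs();print(o["ee_pos"],o["tcp_rot"],o["opening"],o["grasp_force"],o["wrist_force"])
for th in("fixed_post","sliding_post","fixed_jaw","beam_grip"):
  W=finder.mark_of("wrist",th)[:2];S=finder.mark_of("scene",th)[:5]
  print(th,[(np.round(w["position"],1).tolist(),round(w["conf"],2)) for w in W],[tri([(c,w["position"]),(s,x["position"])]).round(3).tolist() for w in W for x in S])
T=viewer.camera("top")
for r in finder.mark_of("top","tube_foot")+finder.mark_of("top","draw_tube"): print("tube",r["conf"],atz(T,r["position"],.04))
E
```

```text
time: 9.45
ee_pos: [0.4598, 0.1897, 0.1224]
tcp_rot: [-179.9, 0.0, 83.7]
wrist_force: [-0.6, -0.3, -4.4]
opening: 0.0144
grasp_force: 68.6
[0.45946094 0.18953568 0.12167302] [-1.79873255e+02  7.24145043e-02  8.37323763e+01] 0.014856141670428933 68.58558297157288 [ 0.22172947  0.20188622 -4.05846648]
fixed_post [([128.9, 229.4], 0.92), ([323.9, 6.9], 0.81)] [[0.29, 0.185, 0.037], [0.815, 0.321, 0.555], [0.371, 0.196, 0.132], [0.45, 0.405, 0.236], [0.47, 0.294, 0.185], [0.598, 0.147, 0.323], [0.483, 0.267, 0.223], [0.424, 0.417, 0.119]]
sliding_post [([125.0, 221.3], 0.81), ([322.8, 200.2], 0.61)] [[0.796, 0.31, 0.543], [0.372, 0.199, 0.13], [0.283, 0.18, 0.023], [0.42, 0.401, 0.2], [0.554, 0.103, 0.209], [0.466, 0.234, 0.191], [0.458, 0.254, 0.168], [0.461, 0.418, 0.246]]
fixed_jaw [([320.1, 41.0], 0.92), ([153.4, 209.0], 0.82)] [[0.469, 0.287, 0.163], [0.594, 0.156, 0.287], [0.423, 0.412, 0.083], [0.317, 0.196, 0.036], [0.712, 0.248, 0.438], [0.357, 0.367, 0.1]]
beam_grip [([319.0, 284.2], 0.93), ([118.7, 98.2], 0.6)] [[0.457, 0.178, 0.15], [0.467, 0.296, 0.192], [0.484, 0.032, 0.114], [0.512, 0.464, 0.288], [0.477, 0.244, 0.22], [0.308, 0.28, 0.017], [0.673, 0.215, 0.432], [0.052, 0.365, -0.301]]
tube 0.58 [ 0.55078902 -0.16262975  0.04      ]
tube 0.46 [ 0.55196431 -0.16945046  0.04      ]
```

View pics/w4.png

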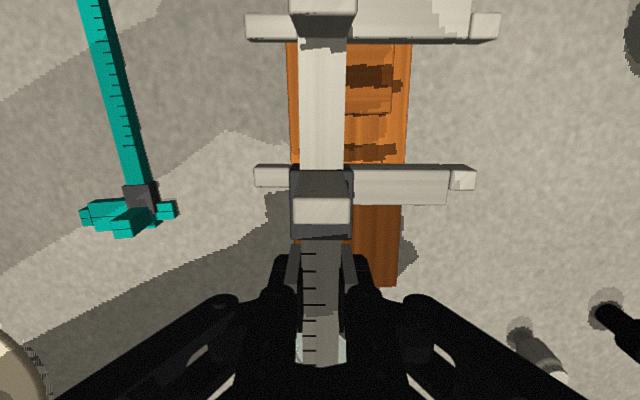

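The caliper is held level on the beam, with the posts at (323,7) and (322,205). I carry it beside the fixture to look at the tube from a clear spot.

```bash
python3 -m inch '[[[0,-42,3,-5,0,0,0],[0,-42,3,-5,0,0,0],[0,-42,3,-5,0,0,0],[0,-42,3,-5,0,0,0],[0,-42,3,-5,0,0,0],[0,-42,3,-5,0,0,0],[0,-42,3,-5,0,0,0],[0,-42,3,-5,0,0,0]]]' && python3 -m inch '[[[0,0,0,0,0,0,-7.5],[0,0,0,0,0,0,-7.5],[0,0,0,0,0,0,0],[0,0,0,0,0,0,0]]]'
cat > fx.py <<'E'
from h import *
import sys
c=viewer.camera("wrist");T=viewer.camera("top");s=viewer.camera("scene");save(c,sys.argv[1])
C=dict(wrist=c,top=T,scene=s)
P={}
for n in C:
  for th in("tube_foot","draw_tube","fixture"):
    for r in finder.mark_of(n,th)[:2]:
      P.setdefault(th,[]).append((C[n],r["position"])); print(n,th,np.round(r["position"],1),round(r["conf"],2),atz(C[n],r["position"],0 if th=="fixture" else .04).round(4))
  for r in finder.outline_of(n,"fixture")[:1]:
    q=np.argwhere(r["pixels"])[:,::-1]; w=np.array([atz(C[n],p,0.01)[:2] for p in q])
    b=cv2.minAreaRect(w.astype(np.float32)*1000); print(n,"fixture rect mm (z=.01)",np.round(b[0],1),np.round(b[1],1),round(b[2],2),r["conf"])
  for r in finder.outline_of(n,"draw_tube")[:1]: print(n,"tube extent",r["extent"],r["conf"])
  for th in("fixed_post","sliding_post","fixed_jaw"):
    if n=="wrist": print(th,[(np.round(r["position"],1).tolist(),round(r["conf"],2)) for r in finder.mark_of(n,th)[:2]])
o=bot.get_obs();print(o["ee_pos"].round(4),o["tcp_rot"].round(2),o["opening"],o["grasp_force"])
E
python3 fx.py w5.png
```

```text
time: 11.1
ee_pos: [0.4473, -0.1482, 0.1635]
tcp_rot: [180.0, 0.0, 83.7]
wrist_force: [-0.5, 0.5, -3.4]
opening: 0.0148
grasp_force: 68.6
time: 11.6
ee_pos: [0.4474, -0.1467, 0.1633]
tcp_rot: [180.0, 0.0, 98.6]
wrist_force: [0.0, 0.4, -3.7]
opening: 0.0146
grasp_force: 68.6
wrist tube_foot [431.7 215.6] 0.9 [ 0.5579 -0.1646  0.04  ]
wrist tube_foot [560.5  58.9] 0.5 [ 0.6273 -0.0139  0.04  ]
wrist draw_tube [430.  215.7] 0.71 [ 0.5563 -0.165   0.04  ]
wrist fixture rect mm (z=.01) [ 554.9 -193.7] [111.9 188.1] 9.25 0.59
wrist tube extent [440.9, 227.5, 49.0, 43.6] 0.62
fixed_post [([321.6, 6.4], 0.64)]
sliding_post [([321.5, 200.8], 0.77), ([273.4, 279.8], 0.56)]
fixed_jaw []
top fixture [374.4 184.3] 0.57 [ 0.5568 -0.2259  0.    ]
top fixture rect mm (z=.01) [ 563.3 -223. ] [ 96.  242.5] 13.83 0.76
scene tube_foot [285.  190.5] 0.61 [ 0.5402 -0.1612  0.04  ]
scene draw_tube [278.4 196.5] 0.67 [ 0.5817 -0.1521  0.04  ]
scene draw_tube [330.7 150.3] 0.53 [ 0.2173 -0.2271  0.04  ]
scene fixture [266.8 195.7] 0.75 [ 0.5682 -0.2272  0.    ]
scene fixture [306.5 141.1] 0.72 [ 0.1771 -0.3964  0.    ]
scene fixture rect mm (z=.01) [ 538.7 -225.1] [149.2 252.8] 9.58 0.9
[ 0.4474 -0.1468  0.1632] [180.     0.    98.73] 0.01459851690231395 68.58906269073486
```

View pics/w5.png

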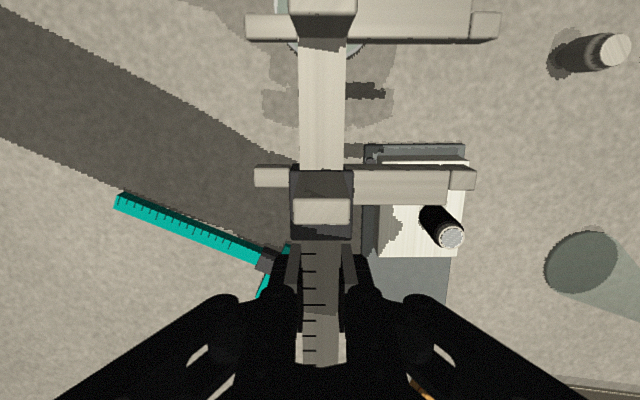

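The wrist view shows the tube's foot at about (431,213) and its top centre at (451,237). The main block's right edge runs from (470,165) to (457,256), and the base's right edge from (464,147) to (448,303). The flask is at (582,262), well clear.

Run:
```python
from h import *
c=viewer.camera("wrist")
def H(p,q,z):
    a,b=atz(c,p,z),atz(c,q,z); d=b-a; print(a.round(4),b.round(4),"heading",np.degrees(np.arctan2(d[1],d[0])).round(2),np.linalg.norm(d).round(4))
H((470,165),(457,256),.04);H((464,147),(448,303),.01)
print("tube top",atz(c,(451,237),.091).round(4),"foot",atz(c,(431.5,215.6),.04).round(4))
# refine edges: gradient-based line for right edges
g=c["pixels"].astype(int).sum(2)
P=[]
for v in range(195,255,3):
    row=g[v,440:480]; P.append((v,440+int(np.argmax(-np.diff(row)))))
print(P)
P=[]
for v in range(262,300,3):
    row=g[v,435:470]; P.append((v,435+int(np.argmax(np.abs(np.diff(row))))))
print(P)
# held caliper geometry check: predicted fixed/sliding posts if rigid in tool
o=bot.get_obs();R=Ro.from_euler("xyz",o["tcp_rot"],degrees=True)
und=-(o["ee_pos"][2]-.0035+.04)
for n,x,z in(("jawface",0,0),("fpost top in",0,.048),("fpost top out",-.008,.048),):
    v=R.apply([.097-x,0,0]); X=o["ee_pos"]+v; X[2]=-und+z; print(n,X.round(4),proj(c,X).round(1))
```

```text
[ 0.5795 -0.111   0.04  ] [ 0.5939 -0.2026  0.04  ] heading -81.12 0.0927
[ 0.5833 -0.0988  0.01  ] [ 0.6169 -0.2771  0.01  ] heading -79.31 0.1814
tube top [ 0.5565 -0.1631  0.091 ] foot [ 0.5576 -0.1644  0.04  ]
[(195, 464), (198, 464), (201, 463), (204, 463), (207, 462), (210, 462), (213, 462), (216, 461), (219, 461), (222, 460), (225, 456), (228, 460), (231, 444), (234, 440), (237, 464), (240, 463), (243, 440), (246, 444), (249, 457), (252, 456)]
[(262, 450), (265, 449), (268, 449), (271, 449), (274, 448), (277, 448), (280, 448), (283, 447), (286, 447), (289, 446), (292, 446), (295, 445), (298, 445)]
jawface [ 0.4327 -0.0509  0.1997] [321.6  42. ]
fpost top in [ 0.4327 -0.0509  0.2477] [322.5  12.6]
fpost top out [ 0.4315 -0.043   0.2477] [322.6 -28.3]
```

```bash
python3 -m inch '[[[0,-27,18.5,0,0,0,0],[0,-27,18.5,0,0,0,0],[0,-27,18.5,0,0,0,0],[0,-27.5,18.5,0,0,0,0],[0,0,0,40,0,0,0],[0,0,0,35,0,0,0],[0,0,0,0,0,0,0],[0,0,0,0,0,0,0]]]'; python3 fx.py w6.png | grep wrist; python3 -c "
from h import *
delta((.5371,-.2431,.0035),9)"
```

```text
time: 13.7
ee_pos: [0.5375, -0.2429, 0.0898]
tcp_rot: [179.9, 0.0, 98.7]
wrist_force: [0.6, 0.7, -3.4]
opening: 0.0147
grasp_force: 69.1
wrist tube_foot [368.9  99.2] 0.71 [ 0.5566 -0.1645  0.04  ]
wrist draw_tube [367.9  97.7] 0.65 [ 0.5558 -0.1637  0.04  ]
wrist fixture [322.2 199.5] 0.34 [ 0.5398 -0.2495  0.    ]
wrist fixture rect mm (z=.01) [ 554.2 -221.2] [100.2 237.2] 9.17 0.97
wrist tube extent [377.8, 101.2, 54.7, 48.2] 0.92
t 14.75 pos [ 0.537  -0.2427  0.0881] head 8.73 tool d mm [-0.4  0.1 84.6] turn z -0.27 tilt fix [-0.01 -0.   -0.  ]
```

View pics/w6.png

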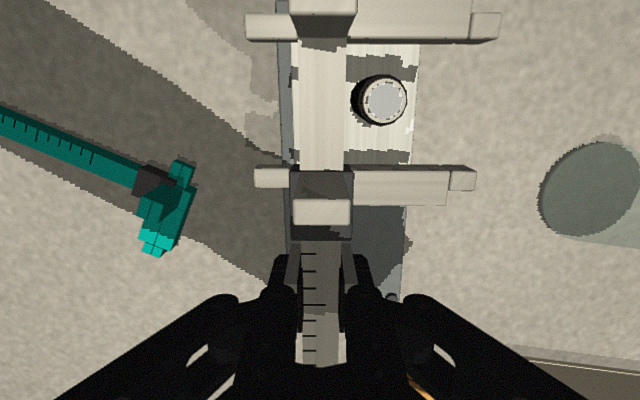

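Run:
```python
from h import *
c=viewer.camera("wrist"); o=bot.get_obs(); f=np.array([np.cos(np.radians(98.7)),np.sin(np.radians(98.7))])
u=o["ee_pos"][2]-.0035+.04
for n,p,z in(("fixed bottom edge",(405,42),u),("fixed bottom far",(470,42),u),("sliding top edge",(400,166),u+.014),("tube top",(382,100),.091),("tube foot",(368.9,99.2),.04)):
    X=atz(c,p,z); d=X[:2]-o["ee_pos"][:2]; print(n,X.round(4),"ahead mm",(d@f*1e3).round(1),"side",(d@[f[1],-f[0]]*1e3).round(1))
print(u)
```

```text
fixed bottom edge [ 0.5527 -0.1422  0.1247] ahead mm 97.0 side 30.7
fixed bottom far [ 0.5763 -0.1386  0.1247] ahead mm 97.0 side 54.6
sliding top edge [ 0.5576 -0.1854  0.1387] ahead mm 53.5 side 29.0
tube top [ 0.5548 -0.1635  0.091 ] ahead mm 75.6 side 29.6
tube foot [ 0.5558 -0.1643  0.04  ] ahead mm 74.7 side 30.5
0.12465258033559742
```

The tube is centred between the jaws: faces at 97.0 and 53.5 mm, tube at 75 mm. I lower it.

```bash
python3 -m inch '[[[0,0,0,30,0,0,0],[0,0,0,25,0,0,0],[0,0,0,15,0,0,0],[0,0,0,8,0,0,0],[0,0,0,0,0,0,0],[0,0,0,3,0,0,0],[0,0,0,2,0,0,0],[0,0,0,0,0,0,0]]]'
```

```text
time: 15.8
ee_pos: [0.5371, -0.2428, 0.0053]
tcp_rot: [180.0, 0.0, 98.7]
wrist_force: [-0.4, -0.7, -2.9]
opening: 0.0147
grasp_force: 69.1
```

```bash
python3 -m inch '[[[0,0,0,1.5,0,0,0],[0,0,0,0,0,0,0]]]';python3 -m inch '[[[0,0,0,0.5,0,0,0],[0,0,0,0,0,0,0]]]'
```

```text
time: 16.05
ee_pos: [0.537, -0.2427, 0.0037]
tcp_rot: [180.0, -0.0, 98.7]
wrist_force: [0.4, 0.4, -3.3]
opening: 0.0149
grasp_force: 69.2
time: 16.3
ee_pos: [0.5371, -0.2428, 0.0035]
tcp_rot: [180.0, 0.0, 98.7]
wrist_force: [-1.9, -0.0, 0.6]
opening: 0.0145
grasp_force: 69.7
```

Touching down. I release and rise.

```bash
python3 -m inch '[[[60,0,0,0,0,0,0],[60,0,0,0,0,0,0],[60,0,0,0,0,0,0],[60,0,0,0,0,0,0],[60,0,0,-20,0,0,0],[60,0,0,-40,0,0,0],[60,0,0,-50,0,0,0],[100,0,0,-50,0,0,0]]]' 25; python3 -m inch '[[[100,0,0,0,0,0,0],[100,0,0,0,0,0,0]]]'; python3 fx.py w7.png | egrep "wrist|post|jaw|\["
python3 - <<'E'
from h import *
c=viewer.camera("wrist")
for th,z in(("fixed_post",.078),("sliding_post",.078),("fixed_jaw",.04),("beam_grip",.047),("tube_foot",.04)):
  for r in finder.mark_of("wrist",th)[:2]: print(th,np.round(r["position"],1),round(r["conf"],2),atz(c,r["position"],z).round(4))
E
```

```text
time: 17.3
ee_pos: [0.5368, -0.2426, 0.1647]
tcp_rot: [-180.0, -0.0, 98.7]
wrist_force: [1.4, 0.2, 1.0]
opening: 0.068
grasp_force: 0.0
time: 17.55
ee_pos: [0.537, -0.2427, 0.1626]
tcp_rot: [-180.0, -0.0, 98.7]
wrist_force: [0.1, 0.1, -0.7]
opening: 0.0853
grasp_force: 0.0
wrist tube_foot [359.5  96.3] 0.78 [ 0.5581 -0.1634  0.04  ]
wrist draw_tube [357.8  99.4] 0.66 [ 0.5572 -0.1661  0.04  ]
wrist fixture [338.8 158.7] 0.93 [ 0.5534 -0.2269  0.    ]
wrist fixture [319.  184.1] 0.51 [ 0.5373 -0.2569  0.    ]
wrist fixture rect mm (z=.01) [ 554.3 -222. ] [101.8 240.2] 8.96 0.88
wrist tube extent [362.4, 97.1, 41.0, 35.4] 0.76
fixed_post [([199.3, 180.2], 0.95), ([319.6, 62.5], 0.93)]
sliding_post [([356.0, 369.4], 0.62), ([323.3, 135.4], 0.6)]
fixed_jaw [([318.0, 69.1], 0.89), ([207.5, 169.6], 0.57)]
top tube_foot [358.4 181.2] 0.39 [ 0.5615 -0.1649  0.04  ]
top draw_tube [358.7 179.9] 0.63 [ 0.566  -0.1659  0.04  ]
top fixture [372.7 185.4] 0.79 [ 0.5528 -0.22    0.    ]
top fixture [256.7 201.2] 0.73 [0.4887 0.1856 0.    ]
top fixture rect mm (z=.01) [ 550.  -187.8] [ 97.6 168.7] 9.
[... 288 characters left out ...]
  ]
scene fixture rect mm (z=.01) [ 538.7 -221.9] [155.8 249.8] 7.6 0.74
scene tube extent [281.6, 187.1, 10.6, 15.3] 0.59
[ 0.537  -0.2427  0.1632] [-180.      0.     98.73] 0.0854936663041953 0.0
fixed_post [198.7 183.4] 0.81 [ 0.4383 -0.2493  0.078 ]
fixed_post [321.6  62.7] 0.67 [ 0.5225 -0.1449  0.078 ]
sliding_post [321.3 135.1] 0.87 [ 0.5302 -0.196   0.078 ]
sliding_post [189.1 175.2] 0.84 [ 0.4305 -0.2436  0.078 ]
fixed_jaw [203.6 167.3] 0.88 [ 0.4293 -0.2461  0.04  ]
fixed_jaw [318.   68.3] 0.76 [ 0.5199 -0.1468  0.04  ]
beam_grip [320.5 185.5] 0.73 [ 0.5372 -0.245   0.047 ]
beam_grip [109.1 127.9] 0.71 [ 0.3502 -0.2218  0.047 ]
tube_foot [359.9  95.4] 0.74 [ 0.5585 -0.1627  0.04  ]
```

View pics/w7.png

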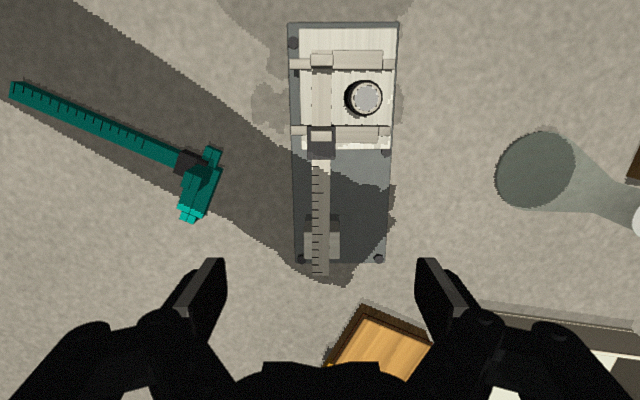

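The caliper lies flat, with the tube (364,97) between the fixed jaw (row 65) and the sliding jaw (row 132). The posts are 51.7 mm apart, so the jaws are open about 43.6 mm. I turn the tool a quarter turn for the posts.

```bash
python3 -m inch '[[[100,32,0,0,0,0,-10],[100,38,0,0,0,0,-10],[100,0,0,0,0,0,-10],[100,0,0,0,0,0,-10],[100,0,0,0,0,0,-10],[100,0,0,0,0,0,-10],[100,0,0,0,0,0,-10],[100,0,0,0,0,0,-10]]]' 25; python3 -m inch '[[[100,0,0,0,0,0,-10],[100,0,0,0,0,0,0]]]'
python3 - <<'E'
from h import *
c=viewer.camera("wrist")
for th,z in(("fixed_post",.078),("sliding_post",.078),("fixed_jaw",.04),("tube_foot",.04),("draw_tube",.04)):
  for r in finder.mark_of("wrist",th)[:2]: print(th,np.round(r["position"],1),round(r["conf"],2),atz(c,r["position"],z).round(4))
for r in finder.outline_of("wrist","draw_tube")[:1]: print(r["extent"],r["conf"])
delta((.5263,-.1697,.032),98.8)
E
```

```text
time: 19.9
ee_pos: [0.5199, -0.1751, 0.1632]
tcp_rot: [-180.0, 0.0, 179.1]
wrist_force: [0.0, 0.6, -0.4]
opening: 0.0858
grasp_force: 0.0
time: 20.15
ee_pos: [0.52, -0.1751, 0.1632]
tcp_rot: [-180.0, 0.0, -171.3]
wrist_force: [-0.5, -0.8, -0.3]
opening: 0.0855
grasp_force: 0.0
fixed_post [358.4 202.4] 0.95 [ 0.523  -0.1422  0.078 ]
fixed_post [236.   56.7] 0.83 [ 0.4276 -0.2497  0.078 ]
sliding_post [294.1 200.2] 0.65 [ 0.5292 -0.1948  0.078 ]
sliding_post [238.1  44.6] 0.61 [ 0.4195 -0.2488  0.078 ]
fixed_jaw [344.7 186. ] 0.82 [ 0.5214 -0.1512  0.04  ]
fixed_jaw [245.6  56.2] 0.55 [ 0.424  -0.2514  0.04  ]
tube_foot [325.3 220.3] 0.69 [ 0.5581 -0.1637  0.04  ]
tube_foot [357.5 203.1] 0.34 [ 0.5362 -0.1363  0.04  ]
draw_tube [323.9 220.4] 0.94 [ 0.5585 -0.165   0.04  ]
draw_tube [268.2 193.4] 0.37 [ 0.5394 -0.2209  0.04  ]
[326.4, 231.9, 31.0, 43.4] 0.65
t 20.5 pos [ 0.5199 -0.1751  0.1632] head 98.66 tool d mm [ -7.1   4.4 131.2] turn z -0.14 tilt fix [ 0. -0.  0.]
```

```bash
python3 -m inch '[[[100,-7,4.5,30,0,0,0],[100,0,0,40,0,0,0],[100,0,0,35,0,0,0],[100,0,0,18,0,0,0],[100,0,0,8,0,0,0],[100,0,0,0,0,0,0],[100,0,0,0,0,0,0]]]' 25; python3 -c "
from h import *
delta((.5263,-.1697,.032),98.8)"
```

```text
time: 21.38
ee_pos: [0.5269, -0.1699, 0.0335]
tcp_rot: [-180.0, 0.1, -171.3]
wrist_force: [0.1, 0.7, -0.1]
opening: 0.0856
grasp_force: 0.0
t 21.375 pos [ 0.5269 -0.1699  0.0335] head 98.73 tool d mm [0.6 0.3 1.5] turn z -0.07 tilt fix [-0.05  0.1   0.  ]
```

```bash
python3 -m inch '[[[72,0,0,1,0,0,0],[66,0,0,0,0,0,0],[60,0,0,0,0,0,0],[56,0,0,0,0,0,0],[53,0,0,0,0,0,0],[53,0,0,0,0,0,0]]]' 25;  python3 -m inch '[[[51,0,0,0,0,0,0],[49,0,0,0,0,0,0],[47,0,0,0,0,0,0],[47,0,0,0,0,0,0]]]'
```

```text
time: 22.12
ee_pos: [0.5264, -0.1695, 0.0314]
tcp_rot: [180.0, 0.0, -171.3]
wrist_force: [0.5, 4.4, 4.3]
opening: 0.0452
grasp_force: 3.3
time: 22.62
ee_pos: [0.5262, -0.1693, 0.0314]
tcp_rot: [180.0, 0.0, -171.3]
wrist_force: [-1.5, 6.8, 6.5]
opening: 0.0403
grasp_force: 24.6
```

The reading of 40.3 mm plus the 1.5 mm offset seen on the beam gives jaws at 26 mm on the tube, at 24.6 N. I hold, then release gently and rise.

```bash
python3 -m inch '[[[40,0,0,0,0,0,0],[40,0,0,0,0,0,0],[40,0,0,0,0,0,0],[40,0,0,0,0,0,0],[40,0,0,0,0,0,0],[40,0,0,0,0,0,0]]]' 28; python3 -m inch '[[[55,0,0,0,0,0,0],[65,0,0,0,0,0,0],[75,0,0,0,0,0,0],[75,0,0,0,0,0,0],[75,0,0,-15,0,0,0],[80,0,0,-40,0,0,0],[80,0,0,-45,0,0,0],[80,0,0,-45,0,0,0]]]'; python3 -m inch '[[[80,0,0,0,0,0,0],[80,0,0,0,0,0,0]]]'
python3 - <<'E'
from h import *
c=viewer.camera("wrist")
for th,z in(("fixed_post",.078),("sliding_post",.078),("fixed_jaw",.04),("tube_foot",.04),("draw_tube",.04),("beam_grip",.047)):
  for r in finder.mark_of("wrist",th)[:2]: print(th,np.round(r["position"],1),round(r["conf"],2),atz(c,r["position"],z).round(4))
E
```

```text
time: 23.38
ee_pos: [0.5262, -0.1693, 0.0315]
tcp_rot: [180.0, 0.0, -171.3]
wrist_force: [-1.2, 7.7, 5.9]
opening: 0.0407
grasp_force: 27.3
time: 24.38
ee_pos: [0.5261, -0.1696, 0.1788]
tcp_rot: [-180.0, 0.1, -171.3]
wrist_force: [1.1, -0.9, -0.4]
opening: 0.0684
grasp_force: 0.0
time: 24.62
ee_pos: [0.5262, -0.1696, 0.1764]
tcp_rot: [-180.0, 0.0, -171.3]
wrist_force: [-0.7, 1.3, -0.1]
opening: 0.0682
grasp_force: 0.0
fixed_post [338.2 189.1] 0.87 [ 0.5244 -0.1537  0.078 ]
fixed_post [233.9  46.4] 0.76 [ 0.4265 -0.2497  0.078 ]
sliding_post [235.9  36.7] 0.69 [ 0.4197 -0.2487  0.078 ]
sliding_post [304.3 187.5] 0.6 [ 0.5274 -0.1826  0.078 ]
fixed_jaw [245.8  45.7] 0.79 [ 0.4214 -0.2495  0.04  ]
tube_foot [326.5 208.1] 0.64 [ 0.5567 -0.158   0.04  ]
draw_tube [319.3 207.9] 0.86 [ 0.5576 -0.1651  0.04  ]
draw_tube [264.5 183.7] 0.38 [ 0.5409 -0.2215  0.04  ]
beam_grip [234.  180.4] 0.77 [ 0.5399 -0.2494  0.047 ]
beam_grip [340.9 193.7] 0.36 [ 0.5375 -0.1472  0.047 ]
```

```bash
python3 -c "
from h import *
print(bot.job_done())"
```

```text
the job is handed in; nothing more can be done
None
```

I handed the job in at about 25 s: by gripper and camera readings the caliper lies flat on the fixture, shut on the tube at about 26 mm after a 25–28 N squeeze. The hand-in returned no verdict, and the post positions measured afterwards were about 5 mm off.

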